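Fold the empty stock crate flat

TASK

The green folding crate has been emptied and its corner catches are released: fold it down flat so that it can go back to the supplier. Push the two short end walls inward until they lie on the floor of the crate, then push the two long side walls inward so that they lie flat on top. Only push the walls over: do not lift or tip the crate, leave it where it stands to within a few centimetres, and do not disturb the bottle and the two jars beside it.

Things in the scene. Friction and masses are not known exactly. Their poses are not given: they have to be found in the camera images.
- crate: Green plastic folding crate, loose on the table, open-topped, empty, about 0.7 kg. Foot 200 mm along its x by 300 mm along its y, 125 mm high to the rim. Origin: centre of its underside; z up; x away from the robot (turned up to 30 degrees), y to the robot's left. Four hinged walls 6 mm thick fold inward only; all lies below 40 mm when folded.
- end_left (a joint): Short end wall at the crate's +y end (left): 0 upright, grows as it folds inward (to crate -y), 1.57 flat on the floor; starts at 0 to 0.1. Hinge along crate x at crate y = 142 mm, 14 mm above the table. 183 mm wide, 111 mm high above the hinge, with a hand hole 90 x 26 mm, 32 mm below its top. Hinge friction holds it up to a lean of about 15 degrees; beyond that it drops flat by itself.
- end_right (a joint): The same for the short end wall at the crate's -y end (right): hinge at crate y = -142 mm, it folds towards crate +y.
- side_near (a joint): Long side wall nearer the robot: 0 upright, grows as it folds inward (to crate +x), 1.57 flat. Hinge along crate y at crate x = -96 mm, 30 mm above the table. 296 mm wide, 95 mm high above the hinge. It cannot fold while an end wall stands between the sides. Hinge friction holds it up to a lean of about 15 degrees; beyond that it drops flat by itself.
- side_far (a joint): The same for the long side wall farther from the robot: hinge at crate x = 96 mm, it folds towards crate -x, to the robot.
- end_left_top (a point): Middle of the top edge of the left end wall, mid-thickness; it moves with the wall. Height 125 mm when upright, 14 mm when folded flat.
- end_right_top (a point): Middle of the top edge of the right end wall; as the left one.
- side_near_top (a point): Middle of the top edge of the near side wall, mid-thickness; it moves with the wall. Height 125 mm when upright, 30 mm when folded flat.
- side_far_top (a point): Middle of the top edge of the far side wall; as the near one.
- juice_bottle: Orange bottle with a white spout cap, 54 mm diameter, 150 mm high, loose. Origin: centre of its underside, z up. The bottle and the two jars stand one beyond the crate's left end, one beyond its right end and one off its near right corner, 250 to 300 mm from its centre, in any arrangement.
- jam_jar: Amber glass jar with a brass lid, 66 mm diameter, 85 mm high, loose. Origin: centre of its underside, z up.
- pickle_jar: Green glass jar with a white lid, 72 mm diameter, 95 mm high, loose. Origin: centre of its underside, z up.

How it is judged:
On the way, in this order (a step that is already met when the one before it is completed fails the run):
1. both short end walls lie flat on the crate's floor while the long sides still stand (value of joint each of end_left, end_right above 1.45 rad and value of joint each of side_near, side_far below 0.6 rad), for 0.2 s.
2. both long side walls lie flat on top (value of joint each of side_near, side_far, end_left, end_right above 1.45 rad), for 0.2 s.
At the end, for the whole second after the job is handed in: All four walls are folded inward to within 0.12 rad (7 degrees) of flat, the crate rests flat on the table within 60 mm of where it stood, and the bottle and jars stand upright within 30 mm of where they were (all of step 2 and height (world z) of crate below 0.006 m and angle between crate's own z axis and vertical below 0.05 rad and distance of crate from where it was at the start of the episode below 0.06 m and linear speed of crate below 0.02 m/s and distance of each of juice_bottle, jam_jar, pickle_jar from where it was at the start of the episode below 0.03 m and angle between each of juice_bottle, jam_jar, pickle_jar's own z axis and vertical below 0.1 rad); the robot touches nothing.
It fails at once if the crate is lifted or carried (height (world z) of crate above 0.02 m).
It fails at once if the crate is tipped (angle between crate's own z axis and vertical above 0.15 rad).
It fails at once if the crate is shoved away from its place (distance of crate from where it was at the start of the episode above 0.06 m).
It fails at once if the bottle or a jar is lifted, shoved away or knocked over (distance of any of juice_bottle, jam_jar, pickle_jar from where it was at the start of the episode above 0.03 m or angle between any of juice_bottle, jam_jar, pickle_jar's own z axis and vertical above 0.35 rad).
It also fails if it takes over 58 s, if anything falls off the work surface, if the arm or the gripper's body presses on something with over 40 N, if the wrist force passes 120 N, or if a joint passes its speed limit or range.

ROBOT

A 7-joint arm with a two-finger parallel gripper is mounted at the origin on the work surface. World frame = base frame: x ahead of the robot, y to its left, z up, the work surface at z = 0. Lengths are in m, angles in rad, forces in N, time in s.
With the tool pointing down it reaches from about 0.35 to 0.9 m from the base axis. Payload 8.1 kg.
Tool frame: the origin (TCP) lies at the very end of the fingers, on their centre line; the grasp point (between the pads) lies 19 mm behind it (arm.tcp_to_grasp is the z of the grasp point in the tool frame, in m); z points along the fingers, y is the line along which they close (so a half turn about z gives the same grasp; the last joint's range is limited). The gripper opens to 92 mm and grips with 3 to 60 N. Pads are 19 mm wide; open, the fingers measure 130 mm over their backs; the gripper's body (75 mm by 190 mm) begins 47 mm behind the grasp point.
Start: joints at [1.2, 0.434, 0.025, 1.573, -0.012, 1.134, -0.075], TCP at [0.165, -0.603, 0.227] pointing down, gripper open.
Joint ranges: [-2.62, 2.62], [-0.44, 2.09], [-1.27, 1.32], [0.08, 2.57], [-1.32, 4.46], [0.12, 2], [-2.74, 2.74]. Speed limits (rad/s): [2.22, 2.22, 3.01, 3.01, 3.14, 3.14, 3.14].

INTERFACE

Orientations are given as a rotation vector (axis times angle).
In Python, from cell import readout, vision, sign_off, arm gives the robot as it stands. The module is installed in compiled form; this text tells all that it offers.
- The arm moves only by the shell command python3 -m creep 'ROWS' [FORCE]. ROWS is JSON, a list of rows, each a list of 5 numbers: the shift along the tool's x, y, z in units of 4 cm (1.0 is 4 cm), then the turn about the tool's z in units of 4 degrees (1.0 is 4 degrees), then the opening, from 0 (shut) to 1 (fully open). A call has 1 to 12 rows; each row shifts and turns the commanded pose from where the row before left it, along the tool's axes as they then stand; what a row does not reach is not made up. A row lasts 1/8 s, in which the tool goes at most 62.5 mm and 10.7 degrees, less where a joint would pass 70% of its speed; a pose out of reach is approached as far as the arm can. A call with a number of a shift or a turn outside -1 to 1 is refused whole. A call with a gripper value outside its range is refused whole. The fingers move at their own pace and stop on an object; FORCE is the grip in N (left out, the last holds). Time passes only in rows, so rows that do not move let the fingers close. It gives the time, the measured TCP pose, the force, the opening and the grip force at its end, in the units of the state.
- readout.observe(): the state, without advancing time (a new reading comes with each control period).
- vision.get_image(name): name is "scene" or "side" or "wrist"; returns a dict with "pixels" (420x560x3 uint8, blue, green, red), "z_map" (420x560 float32, m along the optical axis (not along the pixel's ray), 0 where there is no reading), "camera_matrix" (3x3 intrinsics, pixels), "position" and "rotation" of the camera in the world. Camera axes: x right, y up, looking along -z (the intrinsics and any distortion apply to the point x, -y, -z); pixel columns grow to the right and rows downward; lengths in m; the calibration is good to about 2 mm. A picture is of the moment at which its call begins.
- sign_off(): hands the job in; it is judged then, once.
The state is a dict: "clock": time; "joints": joint angles; "dq": joint speeds; "joint_efforts": joint torques, N m; "position": TCP position; "ee_rot": TCP orientation; "force": force on the tool from outside, world axes, zero at the start; "ft_torque": the same for the moment, N m; "width": opening from 0.0 (shut) to 1.0 (fully open); "gripper_force": force on a finger pad.
Only numpy, scipy, OpenCV 4.12 (cv2) and the standard library are available. Lean on these libraries where they do the work, as an engineer would, in place of code of your own. Each camera call takes 0.05 s, during which the arm holds its last target. There are 200 camera calls.

## Working session

There is one attempt and no reset: what is moved stays moved. The work goes in short steps, Python scripts to look and compute and a shell command to move; the robot and the scene stay as the last step left them, time stands still between calls to the robot, and variables do not carry over. Pictures are saved under pics/ and viewed, at most 10 in all, crops included, and the job is handed in when it is done.

```bash
mkdir -p pics
cat > h.py <<'E'
import numpy as np,cv2
from cell import readout,vision
def cloud(n):
    d=vision.get_image(n);z=d["z_map"];K=np.array(d["camera_matrix"]);R=np.array(d["rotation"]);p=np.array(d["position"])
    v,u=np.mgrid[:z.shape[0],:z.shape[1]]
    c=np.stack([(u-K[0,2])/K[0,0]*z,-(v-K[1,2])/K[1,1]*z,-z],-1)
    if R.shape!=(3,3): R=cv2.Rodrigues(R)[0]
    return d["pixels"],c@R.T+p,z>0
E
python3 - <<'E'
from h import *
s=readout.observe();print({k:np.round(v,3) for k,v in s.items()})
print(cv2.Rodrigues(np.array(s["ee_rot"]))[0].round(2))
ims=[]
for n in("scene","side"):
    im,P,ok=cloud(n);ims.append(im);np.savez(f"{n}.npz",im=im,P=P,ok=ok)
cv2.imwrite("pics/a.png",ims[0]);cv2.imwrite("pics/b.png",ims[1])
E
```

```text
{'clock': np.float64(0.0), 'joints': array([ 1.2  ,  0.435,  0.025,  1.574, -0.012,  1.134, -0.075]), 'dq': array([-0.001, -0.001, -0.   , -0.   ,  0.   ,  0.   ,  0.001]), 'joint_efforts': array([-0.0000e+00, -6.6786e+01,  9.8400e-01, -3.1446e+01, -6.1000e-02,
        4.3000e-02,  0.0000e+00]), 'position': array([ 0.165, -0.602,  0.226]), 'ee_rot': array([-3.112e+00, -4.190e-01,  1.000e-03]), 'force': array([0.117, 0.509, 0.383]), 'ft_torque': array([-0.012,  0.006,  0.044]), 'gripper_force': np.float64(0.0), 'width': np.float64(1.003)}
[[ 0.96  0.26 -0.  ]
 [ 0.26 -0.96  0.  ]
 [-0.   -0.   -1.  ]]
```

View pics/a.png

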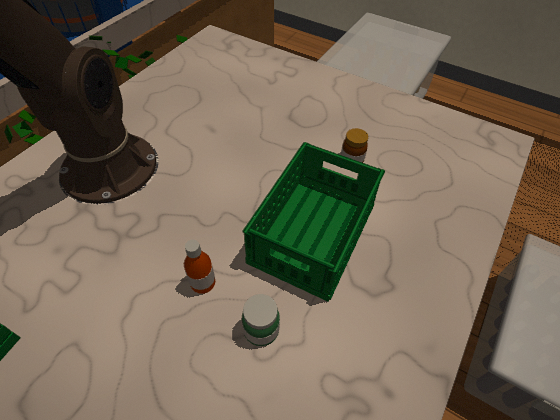

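View pics/b.png

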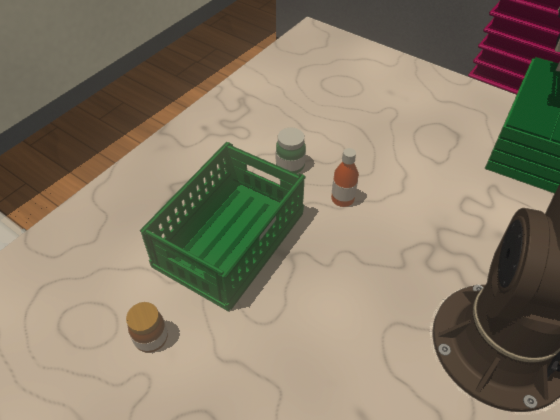

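Both views show the open crate (scene: cols 245–385, rows 143–298). The jam jar is beyond its left end (356,140), the pickle jar is beyond its right end (261,318), and the bottle is at the near-right corner (199,270).

```bash
cat > m.py <<'E'
from h import *
rim=[];tops=[]
for n in("scene","side"):
    f=np.load(n+".npz");im=f["im"].astype(int);P=f["P"];ok=f["ok"]
    b,g,r=im[...,0],im[...,1],im[...,2]
    near=ok&(abs(P[...,0]-.55)<.35)&(abs(P[...,1])<.5)
    m=near&(g>1.4*r)&(g>1.2*b)&(P[...,2]>.118)&(P[...,2]<.135)
    q=P[m];rim.append(q[:,:2])
    (c,sz,a)=cv2.minAreaRect(q[:,:2].astype(np.float32));print(n,len(q),np.round(c,3),np.round(sz,3),round(a,1))
    for nm,lo,hi in(("jars/bottle tops",.07,.16),):
        mm=(near&(P[...,2]>lo)&(P[...,2]<hi)&~((g>1.2*r)&(g>1.1*b))).astype(np.uint8)
        k,l,st,ce=cv2.connectedComponentsWithStats(mm)
        for i in range(1,k):
            if st[i,4]>40:
                qq=P[l==i];t=qq[qq[:,2]>np.percentile(qq[:,2],98)-.008]
                print("  ",ce[i].round(),st[i,4],"top",t.mean(0).round(3),"ext",np.ptp(t[:,:2],axis=0).round(3))
E
python3 m.py
```

```text
scene 1783 [0.565 0.111] [0.204 0.297] 5.0
   [356. 137.] 343 top [0.538 0.379 0.083] ext [0.057 0.059]
   [196. 260.] 767 top [ 0.429 -0.136  0.148] ext [0.028 0.026]
   [260. 311.] 968 top [ 0.591 -0.154  0.094] ext [0.062 0.062]
side 1625 [ 0.484 -0.101] [0.802 0.304] 69.5
   [291. 139.] 540 top [ 0.59  -0.15   0.096] ext [0.062 0.063]
   [223. 154.] 55 top [0.669 0.004 0.118] ext [0.006 0.041]
   [347. 169.] 678 top [ 0.428 -0.132  0.15 ] ext [0.027 0.028]
   [148. 238.] 150 top [0.652 0.242 0.124] ext [0.033 0.069]
   [267. 228.] 79 top [0.467 0.101 0.113] ext [0.007 0.056]
   [155. 226.] 66 top [0.647 0.241 0.119] ext [0.005 0.021]
   [142. 318.] 854 top [0.537 0.383 0.086] ext [0.058 0.058]
```

```bash
cat > w.py <<'E'
from h import *
c=np.array([.565,.111]);a=np.radians(5)
s=readout.observe();p=np.array(s["position"]);d=p[:2]-c
R=cv2.Rodrigues(np.array(s["ee_rot"]))[0]
print("t",round(float(s["clock"]),2),"crate xy",np.round([d@[np.cos(a),np.sin(a)],d@[-np.sin(a),np.cos(a)]],4),"z",p[2].round(4),"yaw",np.degrees(np.arctan2(R[1,0],R[0,0])).round(1),"F",np.round(s["force"],1),"w",round(float(s["width"]),2))
E
python3 -m creep '[[0.5,-0.5,0,0.9,0],[1,-1,0,0.8,0],[1,-1,0,0.8,0],[1,-1,0,0,0],[1,-1,0,0,0],[1,-1,0,0,0],[1,-1,0,0,0],[1,-1,0,0,0],[1,-1,0,0,0],[1,-1,0,0,0],[1,-1,0,0,0],[0,0,0,0,0]]'; python3 w.py
```

```text
clock: 1.6
position: [0.5351, -0.1318, 0.2263]
ee_rot: [-3.135, -0.158, -0.001]
force: [-0.5, -0.2, 0.5]
width: 0.005
gripper_force: 0.0
t 1.6 crate xy [-0.051  -0.2393] z 0.2263 yaw 5.8 F [-0.5 -0.2  0.5] w 0.0
```

```bash
python3 -m creep '[[0.9,-0.5,0,0.2,0],[0.9,-0.5,0,0,0],[0.45,-0.35,0,0,0],[0,0,0,0,0],[0,0,0,0,0]]'; python3 w.py; python3 -m creep '[[0,0,0.8,0,0],[0,0,0.8,0,0],[0,0,0.8,0,0],[0,0,0.75,0,0],[0,0,0,0,0],[0,0,0,0,0]]'; python3 w.py
```

```text
clock: 2.22
position: [0.6169, -0.0772, 0.2264]
ee_rot: [3.138, 0.122, -0.002]
force: [0.7, -0.5, 0.0]
width: 0.009
gripper_force: 0.0
t 2.23 crate xy [ 0.0353 -0.192 ] z 0.2264 yaw 4.5 F [ 0.7 -0.5  0. ] w 0.01
clock: 2.98
position: [0.6182, -0.0764, 0.102]
ee_rot: [3.139, 0.123, 0.002]
force: [0.4, 0.4, 0.6]
width: 0.002
gripper_force: 0.0
t 2.98 crate xy [ 0.0367 -0.1914] z 0.102 yaw 4.5 F [0.4 0.4 0.6] w 0.0
```

```bash
python3 -m creep '[[0,-0.3,0,0,0],[0,-0.2,0,0,0],[0,-0.2,0,0,0],[0,-0.2,0,0,0],[0,-0.2,0,0,0],[0,-0.2,0,0,0],[0,-0.2,0,0,0],[0,-0.2,0,0,0],[0,-0.1,0,0,0],[0,0,0,0,0],[0,0,0,0,0]]'; python3 w.py
python3 - <<'E'
from h import *
im,P,ok=cloud("scene");cv2.imwrite("pics/c.png",im)
E
```

```text
clock: 4.35
position: [0.6123, -0.0042, 0.1007]
ee_rot: [3.139, 0.124, -0.0]
force: [-0.0, -0.2, 0.6]
width: 0.003
gripper_force: 0.0
t 4.35 crate xy [ 0.0371 -0.1189] z 0.1007 yaw 4.5 F [-0.  -0.2  0.6] w 0.0
```

View pics/c.png

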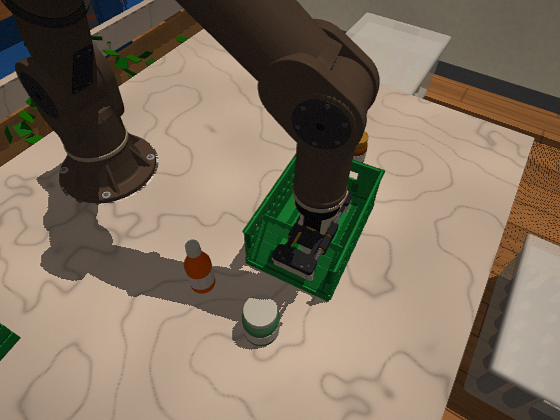

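The gripper (295,260) is over the crate's right end, and the right wall has probably dropped. The jars and bottle look unmoved. Next I move to the left end and check from there.

```bash
python3 -m creep '[[0,0,-0.9,0,0],[0,0,-1,0,0],[0,0,-1,0,0],[0,-0.5,-0.1,0,0],[0,-1,0,0,0],[0,-1,0,0,0],[0,-1,0,0,0],[0,-1,0,0,0],[0,-1,0,0,0],[0,-1,0,0,0],[0,-1,0,0,0],[0,-0.2,0,0,0]]'; python3 -m creep '[[0,0,0,0,0],[0,0,0,0,0]]' >/dev/null; python3 w.py
python3 - <<'E'
from h import *
im,P,ok=cloud("scene");cv2.imwrite("pics/d.png",im)
E
```

```text
clock: 5.9
position: [0.5857, 0.3075, 0.2195]
ee_rot: [-3.137, -0.132, 0.003]
force: [0.7, -0.7, -0.3]
width: 0.007
gripper_force: 0.0
t 6.15 crate xy [0.0398 0.1878] z 0.2203 yaw 4.4 F [ 0.2 -0.5  0.1] w 0.01
```

View pics/d.png

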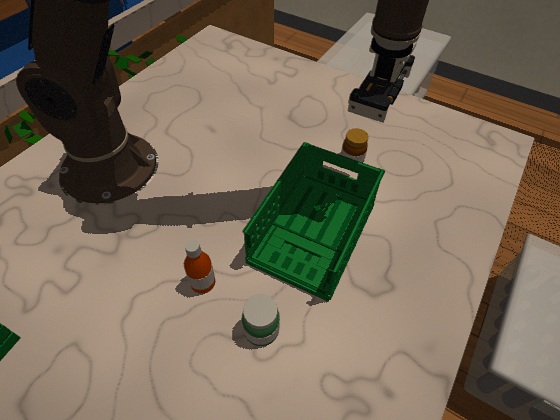

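The right wall lies flat on the floor (300,260), and the left wall still stands (340,170). The jars and bottle have not moved. Now I push the left wall.

```bash
python3 -m creep '[[0,0,0.8,0,0],[0,0,0.8,0,0],[0,0,0.8,0,0],[0,0,0.6,0,0],[0,0,0,0,0],[0,0,0,0,0]]' >/dev/null; python3 w.py; python3 -m creep '[[0,0.3,0,0,0],[0,0.2,0,0,0],[0,0.2,0,0,0],[0,0.2,0,0,0],[0,0.2,0,0,0],[0,0.2,0,0,0],[0,0.2,0,0,0],[0,0.2,0,0,0],[0,0.1,0,0,0],[0,0,0,0,0],[0,0,0,0,0],[0,0,0,0,0]]'>/dev/null; python3 w.py
```

```text
t 6.95 crate xy [0.0403 0.1892] z 0.1019 yaw 4.5 F [ 0.6 -0.2  0.9] w 0.0
t 8.45 crate xy [0.0389 0.118 ] z 0.1007 yaw 4.6 F [-0.5 -0.4 -0.4] w 0.0
```

```bash
python3 -m creep '[[0,0,-0.9,0,0],[0,0,-1,0,0],[0,0,-1,0,0],[0.5,0.5,-0.1,0,0],[0.7,0.8,0,0,0],[0.7,0.8,0,0,0],[0.5,0.8,0,0,0],[0.1,0.1,0,0,0],[0,0,0,0,0],[0,0,0,0,0]]' >/dev/null; python3 w.py
python3 - <<'E'
from h import *
im,P,ok=cloud("side");cv2.imwrite("pics/e.png",im);np.savez("side.npz",im=im,P=P,ok=ok)
E
```

```text
t 9.7 crate xy [ 0.1374 -0.0013] z 0.2208 yaw 4.7 F [-0.1 -0.4  0.1] w 0.0
```

View pics/e.png

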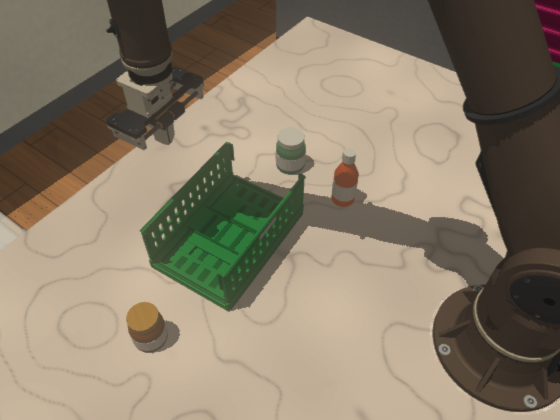

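Both end walls lie flat and both sides stand (near side wall at 265,240, far one at 190,200). Now I push the far side wall.

```bash
python3 -m creep '[[0,0,0.8,0,0],[0,0,0.8,0,0],[0,0,0.8,0,0],[0,0,0.6,0,0],[0,0,0,0,0],[0,0,0,0,0]]' >/dev/null; python3 w.py; python3 -m creep '[[-0.3,0,0,0,0],[-0.2,0,0,0,0],[-0.2,0,0,0,0],[-0.2,0,0,0,0],[-0.2,0,0,0,0],[-0.2,0,0,0,0],[-0.2,0,0,0,0],[-0.2,0,0,0,0],[-0.1,0,0,0,0],[0,0,0,0,0],[0,0,0,0,0],[0,0,0,0,0]]'>/dev/null; python3 w.py
```

```text
t 10.5 crate xy [ 0.1385 -0.0025] z 0.1021 yaw 4.6 F [ 0.3 -0.9  0.2] w 0.0
t 12.0 crate xy [ 0.0662 -0.0027] z 0.1007 yaw 4.5 F [-0.4  0.6 -0.2] w 0.01
```

```bash
python3 -m creep '[[0,0,-0.9,0,0],[0,0,-1,0,0],[0,0,-1,0,0],[-0.5,0,-0.1,0,0],[-1,0,0,0,0],[-1,0,0,0,0],[-1,0,0,0,0],[-1,0,0,0,0],[-0.6,0,0,0,0],[0,0,0,0,0],[0,0,0,0,0]]' >/dev/null; python3 w.py; python3 -m creep '[[0,0,0.8,0,0],[0,0,0.8,0,0],[0,0,0.8,0,0],[0,0,0.6,0,0],[0,0,0,0,0],[0,0,0,0,0]]' >/dev/null; python3 w.py
```

```text
t 13.38 crate xy [-0.1369 -0.001 ] z 0.221 yaw 4.5 F [0.2 0.  0.1] w 0.01
t 14.12 crate xy [-0.1369 -0.0008] z 0.1013 yaw 4.5 F [-0.1  0.1  0.3] w 0.01
```

Then the near wall: push it over, lift, back off toward the robot's right, and look.

```bash
python3 -m creep '[[0.3,0,0,0,0],[0.2,0,0,0,0],[0.2,0,0,0,0],[0.2,0,0,0,0],[0.2,0,0,0,0],[0.2,0,0,0,0],[0.2,0,0,0,0],[0.2,0,0,0,0],[0.1,0,0,0,0],[0,0,0,0,0],[0,0,0,0,0],[0,0,0,0,0]]'>/dev/null; python3 w.py;  python3 -m creep '[[0,0,-0.9,0,0],[0,0,-1,0,0],[0,0,-1,0,0],[-0.5,0,-0.1,0,0],[-1,0,0,0,0],[-1,0,0,0,0],[-1,0,0,0,0],[-0.4,0,0,0,0],[0,0,0,0,0],[0,0,0,0,0]]' >/dev/null; python3 w.py
python3 - <<'E'
from h import *
ims=[]
for n in("scene","side"):
    im,P,ok=cloud(n);ims.append(im);np.savez(f"{n}.npz",im=im,P=P,ok=ok)
    g=im.astype(int);q=P[ok&(g[...,1]>1.4*g[...,2])&(g[...,1]>1.2*g[...,0])&(abs(P[...,0]-.565)<.16)&(abs(P[...,1]-.111)<.19)]
    q=q[q[:,2]>.008];print(n,"max z",np.percentile(q[:,2],[50,99,100]).round(3),[np.round(t,3) for t in cv2.minAreaRect(q[:,:2].astype(np.float32))])
cv2.imwrite("pics/f.png",cv2.resize(np.hstack([i[80:400,100:420] for i in ims]),(800,400)))
E
python3 m.py | grep top
```

```text
t 15.62 crate xy [-0.0662 -0.0016] z 0.1008 yaw 4.5 F [ 0.9 -0.  -0.5] w 0.0
t 16.88 crate xy [-2.206e-01 -2.000e-04] z 0.221 yaw 4.5 F [-0.6 -0.2  0.6] w 0.01
scene max z [0.031 0.036 0.039] [array([0.566, 0.11 ]), array([0.199, 0.301]), np.float64(4.99)]
side max z [0.034 0.039 0.043] [array([0.564, 0.113]), array([0.198, 0.3  ]), np.float64(4.867)]
   [356. 137.] 341 top [0.538 0.378 0.083] ext [0.057 0.058]
   [196. 260.] 771 top [ 0.429 -0.136  0.148] ext [0.028 0.026]
   [260. 311.] 966 top [ 0.591 -0.154  0.094] ext [0.062 0.062]
   [291. 139.] 529 top [ 0.59  -0.149  0.096] ext [0.064 0.067]
   [142. 318.] 854 top [0.536 0.383 0.086] ext [0.059 0.058]
```

View pics/f.png

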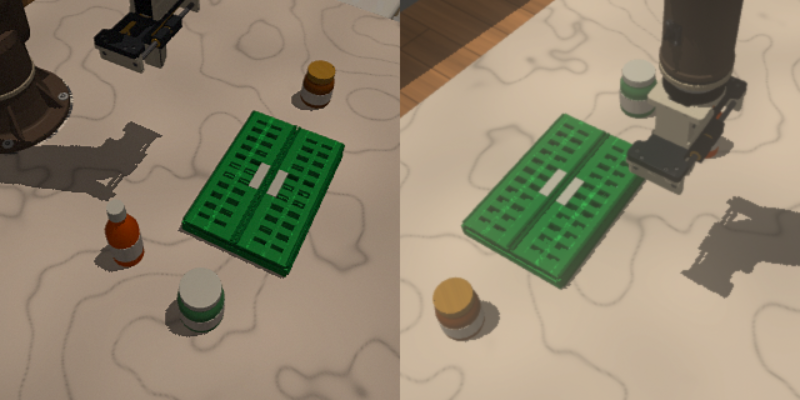

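The crate is folded flat (both side panels down at 265,195 left and 555,200 right) and all of it is below about 40 mm. It has not moved, nor have the bottle and jars, and the arm is clear.

```bash
python3 -c "from cell import sign_off; print(sign_off())"
```

```text
the job is handed in; nothing more can be done
None
```

The crate is folded flat where it stood, end walls first and then the sides, the bottle and jars did not move, and the job is handed in at about 17 s of the 58 s allowed (no verdict was returned).

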